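Put three mixed-up vessels back on their own stations

TASK

The glass beaker, the conical flask and the red-capped square reagent bottle each stand on the wrong station: change them round so that the beaker stands upright in the middle of the balance pan, the flask in the middle of the stirrer's plate and the reagent bottle in the middle of the spill tray. The cork mat is free for setting one down on the way. Put each one down gently, do not tip any over, and leave the timer, the squeeze bottle and the marker pen where they are.

Things in the scene. Friction and masses are not known exactly. Their poses are not given: they have to be found in the camera images.
- beaker_100: Empty clear glass beaker, open at the top, 68 mm high. Round wall 50 mm across outside up to 60 mm height, about 2 to 5 mm thick; the flared rim (60 to 68 mm) is 56 mm across, and 61 mm along y because of the pouring spout on the +y side. Origin: centre of the underside; z up. Light, about 60 g. Can be gripped across its x axis at the wall, e.g. 40 mm above the underside.
- waste_flask: Clear glass conical flask with pale contents at the bottom, 110 mm high: base 65 mm across, narrowing with height to an upright round neck that can be gripped over a width of about 31 mm anywhere from 60 to 108 mm above the underside (it is wider below: keep the fingertips above 60 mm). Origin: centre of the underside; z up, round about z. About 0.12 kg.
- reagent_bottle_1: Square white plastic reagent bottle with a red round screw cap (fixed), 109 mm high. Body 50 x 50 mm with flats square to its x and y axes, up to 80 mm height; cap 37 mm across from 86 to 109 mm. Origin: centre of the underside; z up. About 0.2 kg. Can be gripped across either pair of flats, e.g. 65 mm above the underside.
- balance: Fixed bench balance: flat white housing 140 x 120 mm with a square steel weighing pan 104 x 104 mm and a dark display strip in front of the pan (towards its -x). The pan's top is 50 mm above the bench. Origin: on the bench, straight below the centre of the pan; x points to the back of the instrument (the housing reaches from x = -80 to +60 mm, y = -60 to +60 mm).
- stirrer: Fixed magnetic stirrer: grey housing 140 x 120 mm with a round white plate 104 mm across and two black knobs on its front (-x) face. The plate's top is 50 mm above the bench. Origin: on the bench, straight below the centre of the plate; x points to the back (the housing reaches from x = -80 to +60 mm, the knobs to -93 mm, y = -60 to +60 mm).
- spill_tray: Fixed shallow open square grey plastic spill tray, 120 x 120 mm outside, walls 4 mm thick and 16 mm high, inner floor 4 mm above the bench. Origin: on the bench, below the centre of the tray; axes along its sides.
- cork_mat: Fixed flat square cork mat, 110 x 110 mm, 5 mm thick, empty at the start: the free spot. Origin: on the bench, below its centre; axes along its sides.
- lab_timer: Bystander: small white digital timer lying on the bench behind the stations, 66 x 62 x 19 mm, loose. Origin: centre of the underside.
- squeeze_bottle: Bystander: squeeze bottle with a pointed nozzle, 48 mm across, 138 mm high, standing loose at the back right. Origin: centre of the underside.
- marker_0: Bystander: marker pen with a black cap, 130 mm long, 13 mm thick, lying loose along y near the front edge of the bench. Origin: underside of its middle.
Not all that is in view belongs to the job. Leave any purple look-alike of the reagent_bottle_1 alone.

How it is judged:
By the outcome, as a careful person would: the job done as asked, in the order asked, and still so for the second after the job is handed in, with the robot touching nothing.
It also fails if it takes over 118 s, if anything falls off the work surface, if the arm or the gripper's body presses on something with over 40 N, if the wrist force passes 120 N, or if a joint passes its speed limit or range.

ROBOT

A 7-joint arm with a two-finger parallel gripper is mounted at the origin on a cart in front of the work surface, level with it; the furniture and walls round the work are solid. World frame = base frame: x ahead of the robot, y to its left, z up, the work surface at z = 0. Lengths are in mm, angles in rad, forces in N, time in s.
With the tool pointing down it reaches from about 425 to 925 mm from the base axis. Payload 6.8 kg.
Tool frame: the origin (TCP) lies midway between the tips of the shut fingers; the grasp point (between the pads) lies 19 mm behind it; z points along the fingers, y is the line along which they close (so a half turn about z gives the same grasp; the last joint's range is limited). The gripper opens to 88 mm and grips with 3 to 60 N. Pads are 20 mm wide; open, the fingers measure 115 mm over their backs; the gripper's body (75 mm by 178 mm) begins 61 mm behind the grasp point.
Start: joints at [1.05, 0.477, 0.022, 1.555, -0.011, 1.109, -0.083], TCP at [270.804, -618.314, 222.664] pointing down, gripper open.
Joint ranges: [-2.96, 2.96], [-0.34, 2.1], [-1.41, 1.46], [0.24, 2.44], [-1.37, 4.51], [0.17, 1.92], [-2.96, 2.96]. Speed limits (rad/s): [2.39, 2.39, 3.14, 3.14, 3.14, 3.14, 3.14].

INTERFACE

Orientations are given as [roll, pitch, yaw] about the fixed x, y, z axes, in that order (R = Rz(yaw) Ry(pitch) Rx(roll)).
In Python, from cell import r, cams, ticket, nets gives the robot as it stands.
- The arm moves only by the tool send_rows, never from a script. Its argument "motion" is a list of rows, each a list of 7 numbers: the shift along the tool's x, y, z in mm, then the turn, a rotation vector about the tool's x, y, z in rad, then the closure, from -1 (fully open) to 1 (shut). A call has 1 to 5 rows; each row shifts and turns the commanded pose from where the row before left it, along the tool's axes as they then stand; what a row does not reach is not made up. A row lasts 1/12 s, in which the tool goes at most 41.7 mm and 7.16 degrees, less where a joint would pass 70% of its speed; a pose out of reach is approached as far as the arm can. A call with a gripper value outside its range is refused whole. The fingers move at their own pace and stop on an object; "squeeze" is the grip in N (left out, the last holds). Time passes only in rows, so rows that do not move let the fingers close. It gives the time, the measured TCP pose, the force, the opening and the grip force at its end, in the units of the state.
- r.state(): the state, without advancing time (a new reading comes with each control period).
- cams.camera(name): name is "side" or "top"; returns (picture, depth): 420x560x3 uint8, red, green, blue; 420x560 float32, mm along the optical axis (not along the pixel's ray), 0 where there is no reading.
- cams.get_calibration(name): a dict with "fx", "fy", "cx", "cy" (pixels), "k1" (the pictures are not rectified: a ray, as slopes to the right and down, at radius r is drawn at 1 + k1 r^2 times it, then the intrinsics apply), "R" (3x3) and "t" (3): a world point X has camera coordinates R X + t. Camera axes: x right, y down, z forward; pixel columns grow to the right and rows downward; lengths in mm; the calibration is good to about 2 mm. A picture is of the moment at which its call begins. get_calibration takes no time and is no camera call.
- ticket.finish_job(): hands the job in; it is judged then, once.
Trained networks look in the newest picture that a camera, given by its name, has taken for a name from the list of things; names that differ only in an ending like _2 or _b are one class to them, and where a whole thing is asked for, a point or a joint stands for the part that bears it (a point fixed in the world has none). Each returns a list of dicts, best first, with "confidence" (0 to 1); they miss things now and then, are a little off and sometimes report something else, mostly with a low value. They report only what shows in the picture. A call takes as long as a camera call. They do not tell look-alikes from the thing itself.
- nets.look_for(label, camera): "bbox" ([left, top, right, bottom] as shares, 0 to 1, of the picture: columns of its width, rows of its height, round what is visible of it).
- nets.cut_out(label, camera): "region" (420x560 bool, what is visible of it) and "bbox" ([left, top, right, bottom] as shares, 0 to 1, of the picture: columns of its width, rows of its height, round what is visible of it).
- nets.landmark_of(label, camera): "point" ([column, row] as shares, 0 to 1, of the picture: columns of its width, rows of its height: a listed point, or the origin of a listed thing).
The state is a dict: "time_s": time; "qpos": joint angles; "joint_velocities": joint speeds; "tau": joint torques, N m; "position": TCP position; "ee_rot": TCP orientation; "ft_force": force on the tool from outside, world axes, zero at the start; "wrist_torque": the same for the moment, N m; "width": finger opening in mm; "gripper_force": force on a finger pad.
Only numpy, scipy, OpenCV 4.12 (cv2) and the standard library are available. Lean on these libraries where they do the work, as an engineer would, in place of code of your own. Each camera call takes 0.05 s, during which the arm holds its last target. There are 200 camera calls.

## Working session

There is one attempt and no reset: what is moved stays moved. The work goes in short steps, Python scripts to look and compute and a tool call to move; the robot and the scene stay as the last step left them, time stands still between calls to the robot, and variables do not carry over. Pictures are saved under pics/ and viewed, at most 14 in all, crops included, and the job is handed in when it is done.

Besides the shell and the picture viewer there is one more tool, called after "Emit:" in YAML: its name, and indented under it one key for each argument. send_rows: Moves the arm, as the interface text tells. Its arguments: {"type":"object","properties":{"motion":{"type":"array"},"squeeze":{"type":"number"}},"required":["motion"]}

```bash
ls; mkdir -p pics; cat > h.py <<'E'
import numpy as np, cv2
from cell import r, cams, ticket, nets
def pix2ray(c,u,v):
    k=cams.get_calibration(c); K=np.array([[k['fx'],0,k['cx']],[0,k['fy'],k['cy']],[0,0,1.]])
    p=cv2.undistortPoints(np.array([[[u,v]]],float),K,np.array([k['k1'],0,0,0,0.]))[0,0]
    R=np.array(k['R']);t=np.array(k['t'])
    return -R.T@t, R.T@np.array([p[0],p[1],1.])
def at_z(c,u,v,z):
    o,d=pix2ray(c,u,v); return o+d*(z-o[2])/d[2]
def at_depth(c,u,v,D):
    o,d=pix2ray(c,u,v); return o+d*D
def save(n,img): cv2.imwrite('pics/'+n,img[:,:,::-1])
E
python3 - <<'E'
from h import *
s=r.state();print(s['position'],s['ee_rot'],s['ft_force'],s['time_s'],s['width'])
for c in('top','side'):
    p,d=cams.camera(c);save(c+'0.png',p);np.save('/tmp/'+c,d)
    k=cams.get_calibration(c);print(c,(-np.array(k['R']).T@k['t']).round(),k['fx'],k['k1'])
    for n in 'beaker_100 waste_flask reagent_bottle_1 balance stirrer spill_tray cork_mat lab_timer squeeze_bottle marker_0'.split():
        for m in nets.landmark_of(n,c):
            u,v=m['point'][0]*560,m['point'][1]*420
            print(n,round(m['confidence'],2),[round(u),round(v)],[at_z(c,u,v,z).round().tolist()[:2] for z in(0,50)])
E
```

```text
pics
[ 270.51633626 -617.75654508  221.67244686] [-3.13975359e+00  1.58677214e-04  4.12787594e-01] [ 0.14924709 -0.49803978  0.81840092] 0.0 88.20983805398858
top [ 404.  -11. 1162.] 437.3253138229241 0.020390811741820586
waste_flask 0.69 [438, 208] [[518.0, -405.0], [513.0, -388.0]]
reagent_bottle_1 0.83 [140, 205] [[548.0, 389.0], [542.0, 371.0]]
reagent_bottle_1 0.74 [142, 254] [[418.0, 382.0], [417.0, 365.0]]
reagent_bottle_1 0.66 [316, 253] [[409.0, -79.0], [409.0, -76.0]]
reagent_bottle_1 0.59 [179, 211] [[529.0, 283.0], [524.0, 271.0]]
reagent_bottle_1 0.3 [262, 215] [[513.0, 61.0], [508.0, 58.0]]
balance 0.63 [433, 206] [[525.0, -394.0], [520.0, -377.0]]
balance 0.5 [178, 209] [[536.0, 287.0], [530.0, 274.0]]
balance 0.43 [263, 214] [[515.0, 58.0], [510.0, 55.0]]
stirrer 0.96 [186, 213] [[524.0, 264.0], [519.0, 252.0]]
spill_tray 0.87 [264, 214] [[515.0, 56.0], [510.0, 53.0]]
cork_mat 0.93 [337, 202] [[541.0, -142.0], [535.0, -136.0]]
lab_timer 0.73 [218, 152] [[688.0, 175.0], [675.0, 167.0]]
squeeze_bottle 0.81 [420, 145] [[689.0, -370.0], [676.0, -355.0]]
marker_0 0.74 [242, 277] [[350.0, 116.0], [352.0, 111.0]]
marker_0 0.48 [220, 150] [[694.0, 172.0], [681.0, 164.0]]
side [  154. -1165.   552.] 507.618334149761 0.026314889503445685
waste_flask 0.91 [331, 296] [[556.0, -318.0], [520.0, -394.0]]
reagent_bottle_1 0.73 [235, 259] [[413.0, -73.0], [390.0, -172.0]]
reagent_bottle_1 0.46 [247, 194] [[575.0, 385.0], [537.0, 244.0]]
balance 0.84 [330, 314] [[525.0, -379.0], [492.0, -450.0]]
stirrer 0.75 [243, 206] [[529.0, 279.0], [495.0, 148.0]]
spill_tray 0.49 [331, 294] [[558.0, -310.0], [522.0, -387.0]]
cork_mat 0.87 [293, 264] [[535.0, -150.0], [501.0, -242.0]]
lab_timer 0.51 [303, 210] [[687.0, 170.0], [639.0, 50.0]]
squeeze_bottle 0.62 [401, 293] [[698.0, -358.0], [649.0, -431.0]]
squeeze_bottle 0.62 [297, 262] [[545.0, -146.0], [510.0, -239.0]]
```

View pics/top0.png

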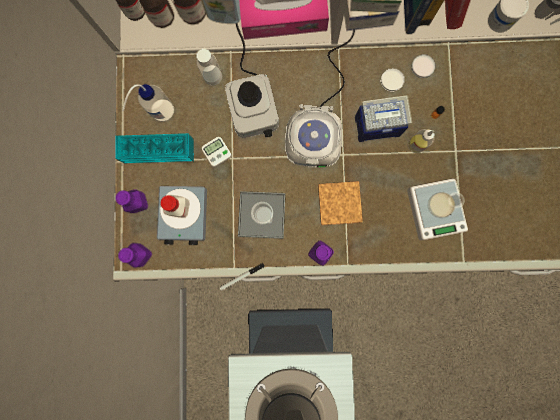

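View pics/side0.png

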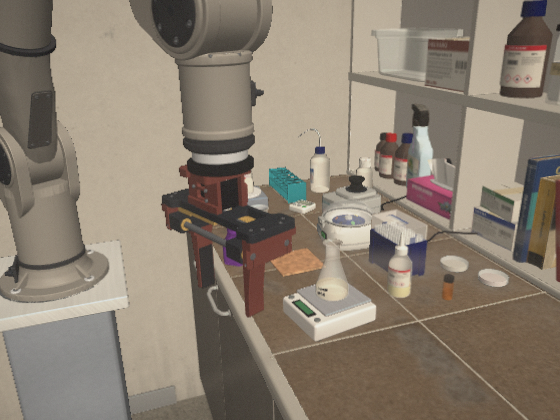

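Top view: the red-capped bottle is on the stirrer (175,205), the beaker is in the tray (262,214), the flask is on the balance (440,206), and the cork mat is at (341,203). There are three purple look-alikes, at (130,201), (133,254) and (320,252). The only bottle matching the description is the white one with the red cap at (172,204). Next I'll measure it and confirm it in a crop.

```bash
cat > meas.py <<'E'
from h import *
def cloud(c,d):
    k=cams.get_calibration(c); K=np.array([[k['fx'],0,k['cx']],[0,k['fy'],k['cy']],[0,0,1.]])
    u,v=np.meshgrid(np.arange(560.),np.arange(420.))
    p=cv2.undistortPoints(np.stack([u,v],-1).reshape(-1,1,2),K,np.array([k['k1'],0,0,0,0.])).reshape(420,560,2)
    X=np.dstack([p,np.ones((420,560))])*d[...,None]
    X=(X-np.array(k['t']))@np.array(k['R']); X[d==0]=np.nan
    return X
def rect(P):
    (c,s,a)=cv2.minAreaRect(P[:,:2].astype(np.float32)); return np.round(c,1),np.round(s,1),round(a,1)
E
python3 - <<'E'
from meas import *
p,d=cams.camera('top'); X=cloud('top',d)
z=X[...,2]
print('bench z',np.nanmedian(z[230:245,370:400]),'mat z',np.nanmedian(z[190:215,330:350]))
st={'stirrer':(182,212),'tray':(262,214),'balance':(438,208),'mat':(341,203)}
for n,(u,v) in st.items():
    w=np.zeros_like(z,bool); w[v-40:v+40,u-32:u+32]=1
    zz=z[w]; print(n,np.histogram(zz[~np.isnan(zz)],bins=[-10,-3,2.5,8,12,20,30,44,48,53,60,65,72,80,90,100,107,113,130])[0])
    lo,hi={'stirrer':(30,56),'tray':(9,22),'balance':(30,56),'mat':(2.5,9)}[n]
    m=(w&(z>lo)&(z<hi)).astype(np.uint8); m=cv2.morphologyEx(m,cv2.MORPH_OPEN,np.ones((2,2))) if n!='mat' else cv2.morphologyEx(m,cv2.MORPH_OPEN,np.ones((5,5)))
    print('  ',rect(X[m>0]),'medz',np.median(z[m>0]))
for n in('reagent_bottle_1','beaker_100','waste_flask','cork_mat','spill_tray','balance','stirrer'):
    for o in nets.cut_out(n,'top')[:5]:
        g=o['region']&~np.isnan(z);P=X[g];b=np.array(o['bbox'])*[560,420,560,420]
        zt=np.percentile(P[:,2],95) if len(P) else np.nan; T=P[P[:,2]>zt-6]
        print(n,round(o['confidence'],2),b.round(),'ztop',round(zt,1),'top ctr',np.median(T,0).round(1), rect(T))
a=cv2.resize(p[165:265,100:300],None,fx=4,fy=4,interpolation=cv2.INTER_CUBIC);save('c1.png',a)
a=cv2.resize(p[165:265,300:500],None,fx=4,fy=4,interpolation=cv2.INTER_CUBIC);save('c2.png',a)
E
```

```text
bench z 0.3580339608380214 mat z 5.263673123409242
stirrer [ 258 1921  244   15   28   54  815  615  547   60    7    9   21   24
   28   53   55  102]
   (array([513. , 271.8]), array([128.3, 150.4]), 87.8) medz nan
tray [ 288 2676 1479  179  269   18   16    3    5    4   14   96   51    0
    0    0    0    0]
   (array([511. ,  58.6]), array([119.8, 119.6]), 86.2) medz 7.81454214026448
balance [ 198 1797  339    9   50   62  803  214  790  125   17   66   84   93
   81   52   43   87]
   (array([nan, nan]), array([0., 0.]), 0.0) medz nan
mat [ 276 2722 1807  171    5   14   34   10   15   10    8    6    6    0
    0    0    0    0]
   (array([ 543.3, -126.1]), array([86.5, 85.7]), 49.4) medz 5.5356109897642085
reagent_bottle_1 0.89 [114. 189. 148. 210.] ztop 110.7 top ctr [555.5 393.2 108.6] (array([555.1, 392.6]), array([34. , 35.3]), 22.5)
reagent_bottle_1 0.77 [161. 196. 191. 219.] ztop 160.3 top ctr [534.2 268.3 158.3] (array([535.2, 268.5]), array([33.1, 35.3]), 89.8)
reagent_bottle_1 0.57 [118. 243. 150. 267.] ztop 110.5 top ctr [416.8 383.6 108.4] (array([415.7, 384. ]), 
[... 365 characters left out ...]
array([513.4,  61.2]), array([119.9, 120.2]), 85.6)
waste_flask 0.59 [426. 189. 464. 218.] ztop 160.4 top ctr [ 519.7 -394.8  159.4] (array([ 520.4, -392.2]), array([34.7, 35.3]), 2.4)
cork_mat 0.79 [317. 178. 360. 223.] ztop 8.9 top ctr [ 538.8 -146.8    5.6] (array([ 540.4, -147.7]), array([113.9, 109.6]), 2.4)
spill_tray 0.69 [236. 190. 284. 236.] ztop 17.3 top ctr [512.7  59.1  16.1] (array([513.4,  61.3]), array([120.1, 119.9]), 85.9)
balance 0.75 [406. 178. 467. 241.] ztop 53.4 top ctr [ 516.9 -376.5   50.6] (array([ 518.4, -393.2]), array([115.3, 106.6]), 10.6)
stirrer 0.74 [156. 185. 206. 246.] ztop 52.2 top ctr [513.8 254.4  49.6] (array([522.3, 268.2]), array([113. , 134.4]), 87.6)
```

View pics/c1.png

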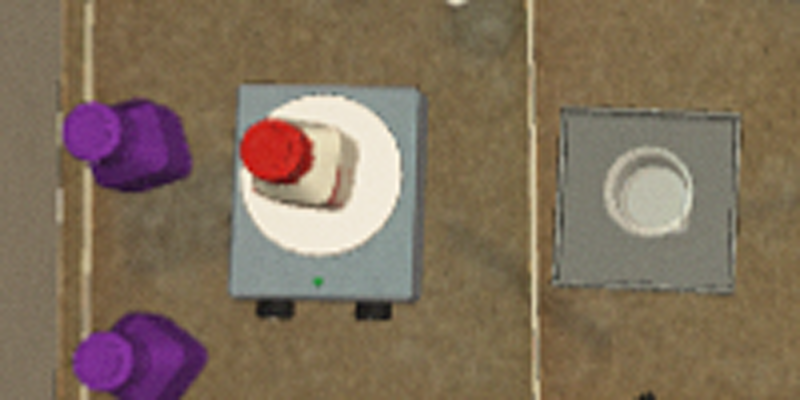

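View pics/c2.png

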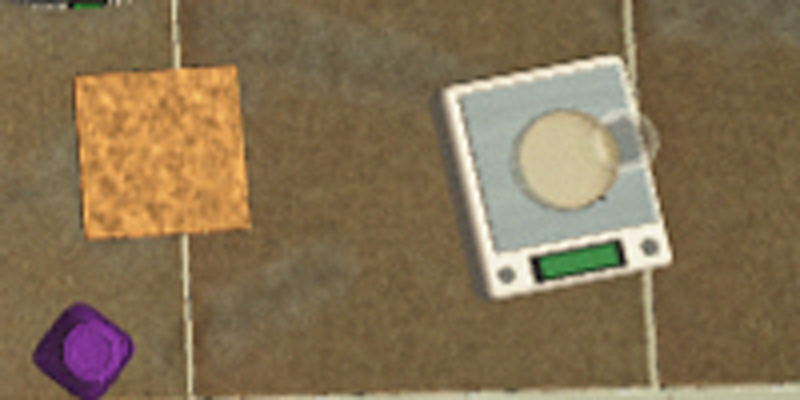

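Crop 1 confirms the white bottle with the red cap on the stirrer plate at about (172,204), next to two purple look-alikes, and the beaker in the tray with its spout towards the lower right. Crop 2 shows the flask on the balance pan and the empty mat. I'll refine the centres and angles now.

```bash
python3 - <<'E'
from meas import *
p,d=cams.camera('top'); X=cloud('top',d); z=X[...,2]
f=lambda x,o:o+(x+.5)/4-.5
# plate circle: white px near z=50
hsv=cv2.cvtColor(p,cv2.COLOR_RGB2HSV)
print('plate px',at_z('top',f(322,100),f(175,165),50).round(1))
def fitc(P):
    A=np.c_[2*P,np.ones(len(P))];s=np.linalg.lstsq(A,(P**2).sum(1),rcond=None)[0];return s[:2],np.sqrt(s[2]+s[0]**2+s[1]**2)
m=((hsv[...,1]<45)&(hsv[...,2]>190)).astype(np.uint8);m[:,:158]=0;m[:,204:]=0;m[:186]=0;m[235:]=0
cs=max(cv2.findContours(m,cv2.RETR_EXTERNAL,cv2.CHAIN_APPROX_NONE)[0],key=cv2.contourArea)
h=cv2.convexHull(cs)[:,0];Q=np.array([at_z('top',u,v,50)[:2] for u,v in h]);
c,R=fitc(Q)
print('plate fit',c.round(1),R.round(1),np.abs(np.hypot(*(Q-c).T)-R).max().round(1))
pan=np.array([at_z('top',f(a,300),f(b,165),50)[:2] for a,b in((460,95),(622,68),(660,232),(495,252))])
print('pan',pan.round(0).tolist(),pan.mean(0).round(1),[round(np.hypot(*(pan[i]-pan[i-1]))) for i in range(4)])
def box(n,x0,x1,y0,y1,z0,z1):
    g=(X[...,0]>x0)&(X[...,0]<x1)&(X[...,1]>y0)&(X[...,1]<y1)&(z>z0)&(z<z1)
    P=X[g];print(n,len(P),rect(P),'mean',P.mean(0).round(1),'circ',[np.round(q,1) for q in fitc(P[cv2.convexHull(P[:,:2].astype(np.float32),returnPoints=False)[:,0],:2])])
box('bottle body',480,590,220,320,70,140)
box('bottle shoulder',480,590,220,320,120,138)
box('cap',480,590,220,320,150,170)
box('beaker',470,560,20,110,60,90)
box('flask neck',470,570,-440,-340,125,175)
box('flask top',470,570,-440,-340,152,170)
box('balance all',430,600,-480,-300,25,57)
# cap colour
cm=((hsv[...,0]<8)|(hsv[...,0]>172))&(hsv[...,1]>170)&(hsv[...,2]>110);cm[:190]=0;cm[225:]=0;cm[:,:155]=0;cm[:,195:]=0
ys,xs=np.nonzero(cm);print('cap px',xs.mean(),ys.mean(),at_z('top',xs.mean(),ys.mean(),159).round(1),at_z('top',xs.mean(),ys.mean(),150).round(1))
print('beaker rim px',at_z('top',f(648,100),f(191,165),68+4).round(1))
E
```

```text
plate px [530.8 267.1  50. ]
plate fit [531.  267.8] 51.3 0.6
pan [[565.0, -333.0], [579.0, -436.0], [474.0, -453.0], [464.0, -349.0]] [ 520.6 -392.9] [102, 104, 106, 104]
bottle body 300 (array([533.5, 267.2]), array([48.4, 51.5]), 77.9) mean [527.8 256.5 107.7] circ [array([534.2, 268.6]), np.float64(29.1)]
bottle shoulder 56 (array([529.7, 262.9]), array([27.4, 42.3]), 55.7) mean [530.5 257.4 125.9] circ [array([534.5, 269.2]), np.float64(20.7)]
cap 202 (array([533.5, 268.7]), array([35.8, 34.6]), 89.2) mean [533.8 268.3 158. ] circ [array([534.3, 268.9]), np.float64(17.9)]
beaker 161 (array([512. ,  56.8]), array([52.9, 53.4]), 88.4) mean [512.4  56.6  70.4] circ [array([512. ,  55.9]), np.float64(27.8)]
flask neck 215 (array([ 520.3, -392.6]), array([34.4, 37.6]), 23.7) mean [ 520.6 -393.3  149.8] circ [array([ 520.8, -392.6]), np.float64(18.3)]
flask top 123 (array([ 520.3, -392.6]), array([34.4, 37.6]), 23.7) mean [ 520.8 -394.5  159.3] circ [array([ 520.8, -392.6]), np.float64(18.3)]
balance all 1964 (array([ 514. , -393.6]), array([139.6, 124.1]), 9.7) mean [ 507.8 -384.1   45.3] circ [array([ 513.8, -393.9]), np.float64(84.2)]
cap px 168.79024390243902 202.7170731707317 [532.3 266.2 159. ] [533.5 268.7 150. ]
beaker rim px [512.3  56.5  72. ]
```

Emit:
send_rows:
  motion:
    - [20, -6.7, 0, 0, 0, 0, -1]
    - [30, -10, 0, 0, 0, 0, -1]
    - [30, -10, 0, 0, 0, 0, -1]
    - [30, -10, 0, 0, 0, 0, -1]
    - [30, -10, 0, 0, 0, 0, -1]

```text
time_s: 1.97
position: [381.2, -518.4, 222.8]
ee_rot: [3.141, -0.0, 0.412]
ft_force: [0.4, -0.1, 0.3]
width: 87.7
gripper_force: 0.0
```

Emit:
send_rows:
  motion:
    - [30, -10, 0, 0, 0, 0, -1]
    - [30, -10, 0, 0, 0, 0, -1]
    - [30, -10, 0, 0, 0, 0, -1]
    - [30, -10, 0, 0, 0, 0, -1]
    - [30, -10, 0, 0, 0, 0, -1]

```text
time_s: 2.38
position: [498.7, -412.3, 222.8]
ee_rot: [3.141, -0.0, 0.413]
ft_force: [0.2, 0.2, 0.5]
width: 87.4
gripper_force: 0.0
```

Emit:
send_rows:
  motion:
    - [20, -6, 0, 0, 0, 0, -1]
    - [9, -3, 0, 0, 0, 0, -1]
    - [0, 0, 0, 0, 0, 0, -1]
    - [0, 0, 0, 0, 0, 0, -1]

```text
time_s: 2.72
position: [519.8, -394.4, 222.6]
ee_rot: [3.141, 0.001, 0.412]
ft_force: [-0.5, -0.5, -1.1]
width: 88.2
gripper_force: 0.0
```

Emit:
send_rows:
  motion:
    - [1.3, -1, 20, 0, 0, 0, -1]
    - [0, 0, 30, 0, 0, 0, -1]
    - [0, 0, 28, 0, 0, 0, -1]
    - [0, 0, 18, 0, 0, 0, -1]
    - [0, 0, 10, 0, 0, 0, -1]

```text
time_s: 3.13
position: [517.8, -393.8, 114.0]
ee_rot: [-3.139, 0.004, 0.409]
ft_force: [1.1, -0.3, -0.2]
width: 87.8
gripper_force: 0.0
```

Emit:
send_rows:
  motion:
    - [0, 0, 0, 0, 0, 0, -1]
    - [0, 0, 0, 0, 0, 0, 0.1]
    - [0, 0, 0, 0, 0, 0, 0.2]
    - [0, 0, 0, 0, 0, 0, 0.4]
    - [0, 0, 0, 0, 0, 0, 0.6]
  squeeze: 15

```text
time_s: 3.55
position: [522.0, -392.7, 118.1]
ee_rot: [3.14, -0.001, 0.413]
ft_force: [-0.2, -0.2, 0.3]
width: 64.6
gripper_force: 0.0
```

Emit:
send_rows:
  motion:
    - [0, 0, 0, 0, 0, 0, 1]
    - [0, 0, 0, 0, 0, 0, 1]
    - [0, 0, 0, 0, 0, 0, 1]
    - [0, 0, 0, 0, 0, 0, 1]
    - [0, 0, 0, 0, 0, 0, 1]

```text
time_s: 3.97
position: [521.4, -391.9, 116.7]
ee_rot: [-3.141, 0.0, 0.413]
ft_force: [-0.4, 1.8, -1.3]
width: 31.1
gripper_force: 5.1
```

Emit:
send_rows:
  motion:
    - [0, 0, 0, 0, 0, 0, 1]
    - [0, 0, -5, 0, 0, 0, 1]
    - [0, 0, -15, 0, 0, 0, 1]
    - [0, 0, -20, 0, 0, 0, 1]
    - [0, 0, -10, 0, 0, 0, 1]

```text
time_s: 4.38
position: [522.1, -392.6, 168.9]
ee_rot: [3.14, -0.001, 0.413]
ft_force: [0.2, -0.8, -0.7]
width: 31.1
gripper_force: 15.0
```

Emit:
send_rows:
  motion:
    - [4, -7, 0, 0, 0, 0, 1]
    - [8, -15, 0, 0, 0, 0, 1]
    - [11, -21, 0, 0, 0, 0, 1]
    - [12, -22, 0, 0, 0, 0, 1]
    - [12, -22, 0, 0, 0, 0, 1]

```text
time_s: 4.8
position: [529.0, -291.8, 165.7]
ee_rot: [-3.141, 0.001, 0.412]
ft_force: [0.2, -0.4, -0.5]
width: 31.1
gripper_force: 15.0
```

Emit:
send_rows:
  motion:
    - [12, -22, 0, 0, 0, 0, 1]
    - [12, -22, 0, 0, 0, 0, 1]
    - [12, -22, 0, 0, 0, 0, 1]
    - [11, -21, 0, 0, 0, 0, 1]
    - [10, -19, 0, 0, 0, 0, 1]

```text
time_s: 5.22
position: [538.7, -171.0, 165.9]
ee_rot: [-3.141, 0.001, 0.414]
ft_force: [-0.0, 0.4, -1.2]
width: 31.1
gripper_force: 15.0
```

Emit:
send_rows:
  motion:
    - [7, -14, 0, 0, 0, 0, 1]
    - [4, -9, 0, 0, 0, 0, 1]
    - [0, 0, 0, 0, 0, 0, 1]
    - [0, 0, 0, 0, 0, 0, 1]

```text
time_s: 5.55
position: [539.8, -148.1, 166.3]
ee_rot: [-3.142, 0.001, 0.414]
ft_force: [-0.0, -0.4, -1.4]
width: 31.0
gripper_force: 15.0
```

Emit:
send_rows:
  motion:
    - [0, 0, 12, 0, 0, 0, 1]
    - [0, 0, 25, 0, 0, 0, 1]
    - [0, 0, 25, 0, 0, 0, 1]
    - [0, 0, 15, 0, 0, 0, 1]
    - [0, 0, 8, 0, 0, 0, 1]

```text
time_s: 5.97
position: [537.9, -149.4, 78.5]
ee_rot: [-3.14, 0.004, 0.411]
ft_force: [-0.3, 0.1, -1.8]
width: 30.7
gripper_force: 15.0
```

Emit:
send_rows:
  motion:
    - [0, 0, 3, 0, 0, 0, 1]
    - [0, 0, 1.5, 0, 0, 0, 1]
    - [0, 0, 1.5, 0, 0, 0, 1]
    - [0, 0, 1, 0, 0, 0, 1]
    - [0, 0, 0, 0, 0, 0, 1]

```text
time_s: 6.38
position: [540.6, -148.3, 75.3]
ee_rot: [3.141, -0.001, 0.413]
ft_force: [-0.9, 0.6, -1.4]
width: 30.8
gripper_force: 15.0
```

Emit:
send_rows:
  motion:
    - [0, 0, 1, 0, 0, 0, 1]
    - [0, 0, 1, 0, 0, 0, 1]
    - [0, 0, 0.5, 0, 0, 0, 1]
    - [0, 0, 0, 0, 0, 0, 1]

```text
time_s: 6.72
position: [540.1, -148.1, 72.2]
ee_rot: [3.142, -0.0, 0.413]
ft_force: [-0.1, 0.3, -2.0]
width: 30.8
gripper_force: 15.0
```

Emit:
send_rows:
  motion:
    - [0, 0, 0.5, 0, 0, 0, 1]
    - [0, 0, 0.5, 0, 0, 0, 1]
    - [0, 0, 0, 0, 0, 0, 1]

```text
time_s: 6.97
position: [540.2, -148.1, 71.3]
ee_rot: [3.142, -0.0, 0.413]
ft_force: [-0.8, 0.0, 1.6]
width: 30.4
gripper_force: 15.0
```

Emit:
send_rows:
  motion:
    - [0, 0, 0, 0, 0, 0, 0.2]
    - [0, 0, 0, 0, 0, 0, 0]
    - [0, 0, 0, 0, 0, 0, -0.3]
    - [0, 0, 0, 0, 0, 0, -0.6]
    - [0, 0, 0, 0, 0, 0, -1]

```text
time_s: 7.38
position: [540.1, -148.1, 71.2]
ee_rot: [3.142, -0.0, 0.413]
ft_force: [-0.5, 0.1, 0.2]
width: 58.3
gripper_force: 0.0
```

Emit:
send_rows:
  motion:
    - [0, 0, -8, 0, 0, 0, -1]
    - [0, 0, -18, 0, 0, 0, -1]
    - [0, 0, -25, 0, 0, 0, -1]
    - [0, 0, -25, 0, 0, 0, -1]
    - [0, 0, -12, 0, 0, 0, -1]

```text
time_s: 7.8
position: [541.6, -148.3, 162.6]
ee_rot: [3.139, -0.004, 0.413]
ft_force: [0.0, -0.3, 0.5]
width: 87.1
gripper_force: 0.0
```

```bash
python3 - <<'E'
from h import *
print(r.state()['position'],r.state()['width'])
a,_=cams.camera('side');save('s1.png',a)
f=lambda x,o:o+(x+.5)/4-.5
T=np.array([at_z('top',f(a,100),f(b,165),16)[:2] for a,b in((562,107),(740,113),(734,294),(553,287))]);print(T.round(),T.mean(0))
E
```

```text
[ 541.60293197 -148.33621457  162.58792646] 87.14356230072097
[[575. 116.]
 [568.  -2.]
 [449.   5.]
 [456. 124.]] [512.09314309  60.6668496 ]
```

View pics/s1.png

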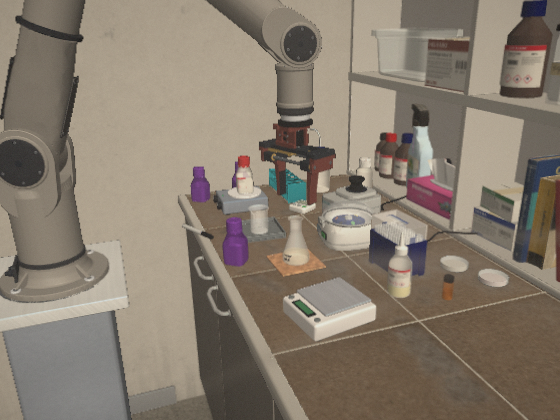

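The flask stands upright on the mat at (295,250), clear of the fingers. Next is the beaker in the tray.

Emit:
send_rows:
  motion:
    - [0, 0, 0, 0, 0, -0.06, -1]
    - [0, 0, 0, 0, 0, -0.11, -1]
    - [0, 0, 0, 0, 0, -0.11, -1]
    - [0, 0, 0, 0, 0, -0.09, -1]

```text
time_s: 8.18
position: [539.5, -148.0, 158.3]
ee_rot: [-3.141, 0.001, 0.788]
ft_force: [-0.1, -0.4, 0.4]
width: 87.8
gripper_force: 0.0
```

Emit:
send_rows:
  motion:
    - [12, -16, 0, 0, 0, 0, -1]
    - [20, -26, 0, 0, 0, 0, -1]
    - [20, -26, 0, 0, 0, 0, -1]
    - [20, -27, 0, 0, 0, 0, -1]
    - [20, -27, 0, 0, 0, 0, -1]

```text
time_s: 8.6
position: [518.4, 4.5, 158.3]
ee_rot: [-3.141, 0.001, 0.782]
ft_force: [-0.0, 0.2, 0.0]
width: 88.0
gripper_force: 0.0
```

Emit:
send_rows:
  motion:
    - [18, -24, 0, 0, 0, 0, -1]
    - [10, -13, 0, 0, 0, 0, -1]
    - [4.6, -6, 0, 0, 0, 0, -1]
    - [0, 0, 0, 0, 0, 0, -1]
    - [0, 0, 0, 0, 0, 0, -1]

```text
time_s: 9.02
position: [511.9, 55.8, 158.7]
ee_rot: [-3.142, 0.001, 0.782]
ft_force: [0.7, -1.2, 0.1]
width: 87.7
gripper_force: 0.0
```

Emit:
send_rows:
  motion:
    - [0, 0, 15, 0, 0, 0, -1]
    - [0, 0, 28, 0, 0, 0, -1]
    - [0, 0, 28, 0, 0, 0, -1]
    - [0, 0, 25, 0, 0, 0, -1]
    - [0, 0, 18, 0, 0, 0, -1]

```text
time_s: 9.43
position: [511.3, 53.9, 42.9]
ee_rot: [-3.141, 0.002, 0.779]
ft_force: [-0.0, 0.0, -0.3]
width: 87.8
gripper_force: 0.0
```

Emit:
send_rows:
  motion:
    - [0, 0, 12, 0, 0, 0, -1]
    - [0, 0, 6, 0, 0, 0, -1]
    - [0, 0, 1.5, 0, 0, 0, -1]
    - [0, 0, 0, 0, 0, 0, -0.4]
    - [0, 0, 0, 0, 0, 0, 0]
  squeeze: 8

```text
time_s: 9.85
position: [512.9, 56.6, 26.6]
ee_rot: [3.14, -0.001, 0.782]
ft_force: [-0.8, 1.4, 0.0]
width: 77.7
gripper_force: 0.0
```

Emit:
send_rows:
  motion:
    - [0, 0, 0, 0, 0, 0, 0.2]
    - [0, 0, 0, 0, 0, 0, 0.4]
    - [0, 0, 0, 0, 0, 0, 1]
    - [0, 0, 0, 0, 0, 0, 1]
    - [0, 0, 0, 0, 0, 0, 1]

```text
time_s: 10.27
position: [512.4, 57.0, 26.1]
ee_rot: [3.141, -0.001, 0.783]
ft_force: [-1.2, 0.7, 3.5]
width: 54.5
gripper_force: 8.0
```

Emit:
send_rows:
  motion:
    - [0, 0, 0, 0, 0, 0, 1]
    - [0, 0, 0, 0, 0, 0, 1]
    - [0, 0, 0, 0, 0, 0, 1]

```text
time_s: 10.52
position: [512.4, 57.0, 26.0]
ee_rot: [3.141, -0.001, 0.783]
ft_force: [-1.5, 0.3, 5.6]
width: 54.6
gripper_force: 8.0
```

```bash
python3 - <<'E'
from h import *
a,_=cams.camera('side');save('s2.png',cv2.resize(a[130:300,180:380],None,fx=4,fy=3.5*8/7,interpolation=cv2.INTER_CUBIC)[:600])
E
```

```text
(no output)
```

View pics/s2.png

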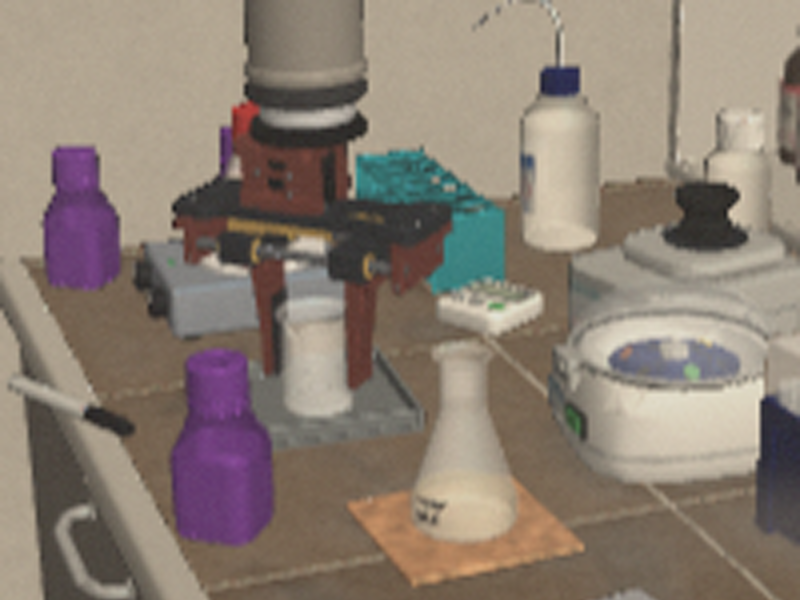

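Emit:
send_rows:
  motion:
    - [0, 0, 0, 0, 0, 0, 0]
    - [0, 0, 0, 0, 0, 0, -0.2]
    - [0, 0, 0, 0, 0, 0, -0.3]
    - [0, 0, 4, 0, 0, 0, -0.3]
    - [0, 0, 4, 0, 0, 0, -0.3]

```text
time_s: 10.98
position: [511.9, 56.7, 17.2]
ee_rot: [-3.142, 0.0, 0.783]
ft_force: [-0.3, 0.4, 0.3]
width: 57.6
gripper_force: 0.2
```

Emit:
send_rows:
  motion:
    - [0, 0, 0, 0, 0, 0, -0.3]
    - [0, 0, 0, 0, 0, 0, 0]
    - [0, 0, 0, 0, 0, 0, 0.2]
    - [0, 0, 0, 0, 0, 0, 0.4]
    - [0, 0, 0, 0, 0, 0, 1]

```text
time_s: 11.4
position: [512.1, 56.7, 17.7]
ee_rot: [3.142, 0.0, 0.783]
ft_force: [1.0, 0.1, -0.7]
width: 54.5
gripper_force: 8.0
```

Emit:
send_rows:
  motion:
    - [0, 0, 0, 0, 0, 0, 1]
    - [0, 0, 0, 0, 0, 0, 1]
    - [0, 0, 0, 0, 0, 0, 1]

```text
time_s: 11.65
position: [512.1, 56.8, 17.7]
ee_rot: [3.141, -0.0, 0.783]
ft_force: [-0.2, 0.2, -0.7]
width: 54.3
gripper_force: 8.0
```

Emit:
send_rows:
  motion:
    - [0, 0, -2, 0, 0, 0, 1]
    - [0, 0, -4, 0, 0, 0, 1]
    - [0, 0, -8, 0, 0, 0, 1]
    - [0, 0, -10, 0, 0, 0, 1]
    - [0, 0, -10, 0, 0, 0, 1]
  squeeze: 10

```text
time_s: 12.07
position: [512.2, 56.8, 52.8]
ee_rot: [3.141, -0.0, 0.783]
ft_force: [0.1, 0.1, -0.9]
width: 54.2
gripper_force: 10.0
```

Emit:
send_rows:
  motion:
    - [0, 0, -20, 0, 0, 0, 1]
    - [0, 0, -25, 0, 0, 0, 1]
    - [0, 0, -25, 0, 0, 0, 1]
    - [0, 0, -20, 0, 0, 0, 1]
    - [0, 0, -8, 0, 0, 0, 1]

```text
time_s: 12.48
position: [513.8, 57.1, 153.6]
ee_rot: [3.138, -0.004, 0.783]
ft_force: [-0.6, 0.6, -0.4]
width: 54.3
gripper_force: 10.0
```

```bash
python3 - <<'E'
from h import *
a,_=cams.camera('side');save('s3.png',cv2.resize(a[130:280,180:380],None,fx=4,fy=4,interpolation=cv2.INTER_CUBIC))
E
```

```text
(no output)
```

View pics/s3.png

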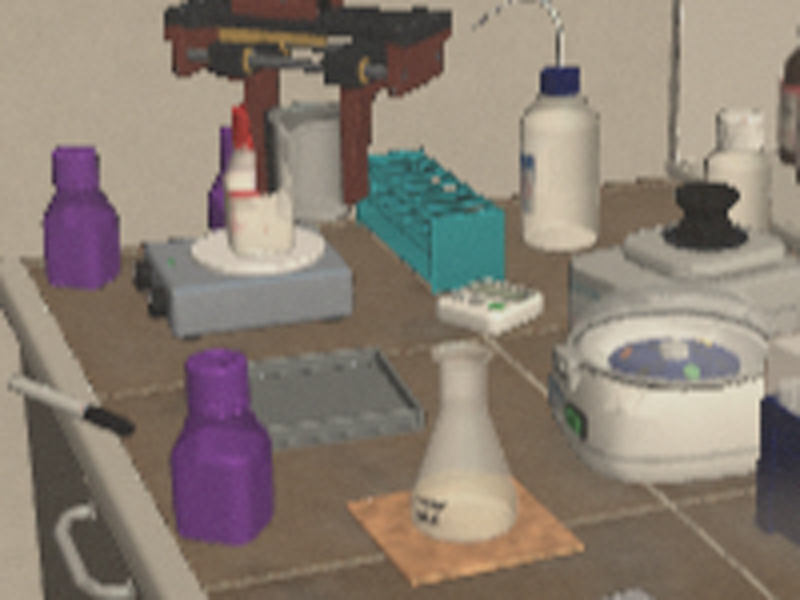

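Emit:
send_rows:
  motion:
    - [-6, 6.2, -4, 0, 0, 0, 1]
    - [-14, 14.6, -7, 0, 0, 0, 1]
    - [-20, 20.8, -4, 0, 0, 0, 1]
    - [-24, 25, 0, 0, 0, 0, 1]
    - [-24, 25, 0, 0, 0, 0, 1]

```text
time_s: 12.95
position: [513.3, -71.8, 163.8]
ee_rot: [-3.14, 0.001, 0.784]
ft_force: [0.3, 0.1, -1.7]
width: 54.6
gripper_force: 10.0
```

Emit:
send_rows:
  motion:
    - [-24, 25, 0, 0, 0, 0, 1]
    - [-24, 25, 0, 0, 0, 0, 1]
    - [-24, 25, 0, 0, 0, 0, 1]
    - [-24, 25, 0, 0, 0, 0, 1]
    - [-24, 25, 0, 0, 0, 0, 1]

```text
time_s: 13.37
position: [515.7, -245.7, 163.2]
ee_rot: [-3.139, 0.001, 0.782]
ft_force: [-0.1, 0.0, -0.7]
width: 54.3
gripper_force: 10.0
```

Emit:
send_rows:
  motion:
    - [-24, 25, 0, 0, 0, 0, 1]
    - [-24, 25, 0, 0, 0, 0, 1]
    - [-20, 20.8, 0, 0, 0, 0, 1]
    - [-16, 16.7, 0, 0, 0, 0, 1]
    - [-10, 10.4, 0, 0, 0, 0, 1]

```text
time_s: 13.78
position: [517.4, -382.8, 162.8]
ee_rot: [-3.139, 0.002, 0.779]
ft_force: [0.0, -0.8, -0.7]
width: 54.3
gripper_force: 10.0
```

Emit:
send_rows:
  motion:
    - [-6, 6.2, 0, 0, 0, 0, 1]
    - [-3.6, 3.7, 0, 0, 0, 0, 1]
    - [0, 0, 0, 0, 0, 0, 1]
    - [0, 0, 0, 0, 0, 0, 1]
    - [0, 0, 0, 0, 0, 0, 1]

```text
time_s: 14.2
position: [520.5, -391.2, 164.6]
ee_rot: [-3.141, -0.001, 0.785]
ft_force: [0.8, -0.4, -1.1]
width: 54.5
gripper_force: 10.0
```

Emit:
send_rows:
  motion:
    - [-1.2, 1.2, 14, 0, 0, 0, 1]
    - [0, 0, 25, 0, 0, 0, 1]
    - [0, 0, 25, 0, 0, 0, 1]
    - [0, 0, 18, 0, 0, 0, 1]
    - [0, 0, 9, 0, 0, 0, 1]

```text
time_s: 14.62
position: [518.4, -392.7, 70.1]
ee_rot: [-3.137, 0.001, 0.784]
ft_force: [-0.9, 0.1, -0.1]
width: 54.3
gripper_force: 10.0
```

Emit:
send_rows:
  motion:
    - [0, 0, 3, 0, 0, 0, 1]
    - [0, 0, 1.5, 0, 0, 0, 1]
    - [0, 0, 1, 0, 0, 0, 1]
    - [0, 0, 0, 0, 0, 0, 1]
    - [0, 0, 0, 0, 0, 0, 1]

```text
time_s: 15.03
position: [520.6, -395.1, 69.3]
ee_rot: [3.14, -0.0, 0.783]
ft_force: [0.2, 0.5, 0.1]
width: 53.9
gripper_force: 10.0
```

Emit:
send_rows:
  motion:
    - [0, 0, 1.5, 0, 0, 0, 1]
    - [0, 0, 1, 0, 0, 0, 1]
    - [0, 0, 0.5, 0, 0, 0, 1]
    - [0, 0, 0, 0, 0, 0, 1]
    - [0, 0, 0, 0, 0, 0, 1]

```text
time_s: 15.45
position: [519.9, -394.7, 65.2]
ee_rot: [3.142, -0.0, 0.783]
ft_force: [-0.0, -0.4, -0.1]
width: 54.7
gripper_force: 10.0
```

Emit:
send_rows:
  motion:
    - [1.5, -0.7, 0, 0, 0, 0, 1]
    - [0, 0, 0.5, 0, 0, 0, 1]
    - [0, 0, 0.5, 0, 0, 0, 1]
    - [0, 0, 0.5, 0, 0, 0, 1]
    - [0, 0, 0, 0, 0, 0, 1]

```text
time_s: 15.87
position: [520.4, -393.1, 63.5]
ee_rot: [-3.141, 0.0, 0.783]
ft_force: [-0.6, -1.0, -1.7]
width: 54.2
gripper_force: 10.0
```

Emit:
send_rows:
  motion:
    - [0, 0, 0.4, 0, 0, 0, 1]
    - [0, 0, 0, 0, 0, 0, 1]

```text
time_s: 16.03
position: [520.5, -393.1, 63.2]
ee_rot: [-3.142, -0.0, 0.783]
ft_force: [0.7, -0.5, -0.7]
width: 54.4
gripper_force: 10.0
```

Emit:
send_rows:
  motion:
    - [0, 0, 0.5, 0, 0, 0, 1]
    - [0, 0, 0, 0, 0, 0, 1]
    - [0, 0, 0, 0, 0, 0, 1]

```text
time_s: 16.28
position: [520.6, -393.2, 62.9]
ee_rot: [3.141, -0.0, 0.783]
ft_force: [0.2, 0.2, -0.2]
width: 54.5
gripper_force: 10.0
```

Emit:
send_rows:
  motion:
    - [0, 0, 0.4, 0, 0, 0, 1]
    - [0, 0, 0, 0, 0, 0, 1]
    - [0, 0, 0, 0, 0, 0, 1]

```text
time_s: 16.53
position: [520.7, -393.2, 62.7]
ee_rot: [3.141, -0.0, 0.783]
ft_force: [-0.8, 1.2, 3.6]
width: 54.5
gripper_force: 10.0
```

Emit:
send_rows:
  motion:
    - [0, 0, 0, 0, 0, 0, -0.2]
    - [0, 0, 0, 0, 0, 0, -0.3]
    - [0, 0, 0, 0, 0, 0, -0.5]
    - [0, 0, 0, 0, 0, 0, -0.8]
    - [0, 0, 0, 0, 0, 0, -1]

```text
time_s: 16.95
position: [520.4, -393.1, 62.1]
ee_rot: [-3.141, 0.0, 0.783]
ft_force: [0.4, -0.3, 0.9]
width: 73.4
gripper_force: 0.0
```

Emit:
send_rows:
  motion:
    - [0, 0, 0, 0, 0, 0, -1]
    - [0, 0, -10, 0, 0, 0, -1]
    - [0, 0, -25, 0, 0, 0, -1]
    - [0, 0, -30, 0, 0, 0, -1]
    - [0, 0, -30, 0, 0, 0, -1]

```text
time_s: 17.37
position: [520.1, -392.9, 158.6]
ee_rot: [-3.141, 0.0, 0.783]
ft_force: [0.2, -1.4, -0.6]
width: 87.8
gripper_force: 0.0
```

Emit:
send_rows:
  motion:
    - [0, 0, -30, 0, 0, 0, -1]
    - [0, 0, -20, 0, 0, 0, -1]
    - [0, 0, -10, 0, 0, 0, -1]
    - [0, 0, 0, 0, 0, 0, -1]

```text
time_s: 17.7
position: [521.7, -393.9, 220.6]
ee_rot: [3.137, -0.001, 0.783]
ft_force: [0.6, -0.4, 0.2]
width: 87.7
gripper_force: 0.0
```

```bash
python3 - <<'E'
from h import *
a,_=cams.camera('side');save('s4.png',cv2.resize(a[220:370,250:450],None,fx=4,fy=4,interpolation=cv2.INTER_CUBIC))
E
```

```text
(no output)
```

View pics/s4.png

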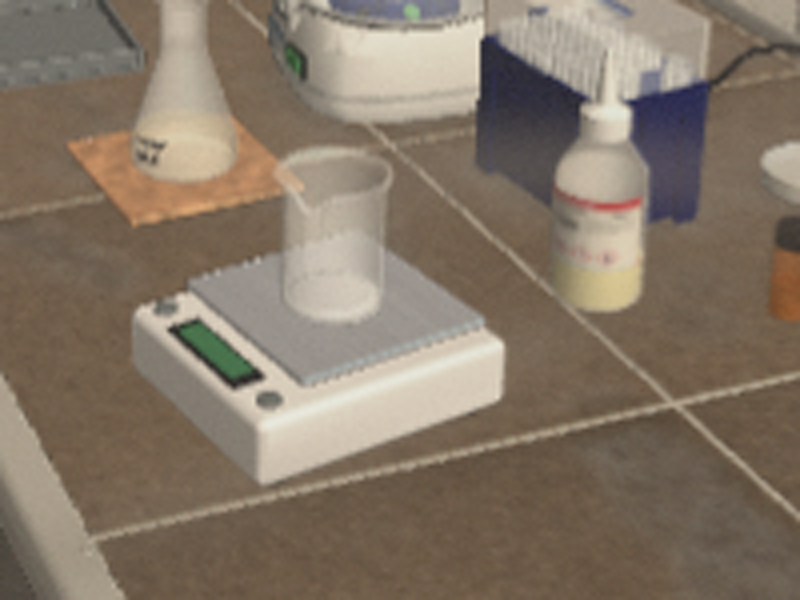

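Beaker upright in the middle of the pan, at about (335,240) in the crop. Next, over to the reagent bottle.

Emit:
send_rows:
  motion:
    - [0, 0, 0, 0, 0, 0.06, -1]
    - [0, 0, 0, 0, 0, 0.11, -1]
    - [0, 0, 0, 0, 0, 0.11, -1]
    - [0, 0, 0, 0, 0, 0.11, -1]
    - [0, 0, 0, 0, 0, 0.11, -1]

```text
time_s: 18.17
position: [519.4, -392.4, 214.8]
ee_rot: [-3.139, 0.003, 0.277]
ft_force: [-0.5, 0.4, -0.3]
width: 87.6
gripper_force: 0.0
```

Emit:
send_rows:
  motion:
    - [0, 0, 0, 0, 0, 0.11, -1]
    - [0, 0, 0, 0, 0, 0.11, -1]
    - [0, 0, 0, 0, 0, 0.11, -1]
    - [0, 0, 0, 0, 0, 0.1, -1]
    - [0, 0, 0, 0, 0, 0.063, -1]

```text
time_s: 18.58
position: [519.4, -392.4, 214.8]
ee_rot: [-3.141, 0.004, -0.215]
ft_force: [0.3, -0.1, -0.1]
width: 88.0
gripper_force: 0.0
```

Emit:
send_rows:
  motion:
    - [0, 0, 0, 0, 0, 0, -1]
    - [-1.5, -8, 0, 0, 0, 0, -1]
    - [-3, -15, 0, 0, 0, 0, -1]
    - [-6.2, -32.4, 0, 0, 0, 0, -1]
    - [-6.2, -32.4, 0, 0, 0, 0, -1]

```text
time_s: 19.0
position: [521.6, -302.2, 216.6]
ee_rot: [-3.141, 0.001, -0.21]
ft_force: [0.9, 0.7, 0.5]
width: 87.8
gripper_force: 0.0
```

Emit:
send_rows:
  motion:
    - [-6.2, -32.4, 0, 0, 0, 0, -1]
    - [-6.2, -32.4, 0, 0, 0, 0, -1]
    - [-6.2, -32.4, 0, 0, 0, 0, -1]
    - [-6.2, -32.4, 0, 0, 0, 0, -1]
    - [-6.2, -32.4, 0, 0, 0, 0, -1]

```text
time_s: 19.42
position: [524.9, -135.7, 217.1]
ee_rot: [-3.141, 0.0, -0.207]
ft_force: [1.0, 0.2, 0.3]
width: 87.6
gripper_force: 0.0
```

Emit:
send_rows:
  motion:
    - [-6.2, -32.4, 0, 0, 0, 0, -1]
    - [-6.2, -32.4, 0, 0, 0, 0, -1]
    - [-6.2, -32.4, 0, 0, 0, 0, -1]
    - [-6.2, -32.4, 0, 0, 0, 0, -1]
    - [-6.2, -32.4, 0, 0, 0, 0, -1]

```text
time_s: 19.83
position: [527.9, 28.9, 217.2]
ee_rot: [-3.142, 0.0, -0.207]
ft_force: [0.6, -0.5, 0.4]
width: 87.9
gripper_force: 0.0
```

Emit:
send_rows:
  motion:
    - [-6.2, -32.4, 0, 0, 0, 0, -1]
    - [-6.2, -32.4, 0, 0, 0, 0, -1]
    - [-6.2, -32.4, 0, 0, 0, 0, -1]
    - [-6.2, -32.4, 0, 0, 0, 0, -1]
    - [0, 0, 0, 0, 0, 0, -1]

```text
time_s: 20.25
position: [529.7, 167.3, 217.3]
ee_rot: [-3.138, 0.001, -0.198]
ft_force: [0.2, 0.1, 0.0]
width: 87.7
gripper_force: 0.0
```

Emit:
send_rows:
  motion:
    - [-3.5, -20, 0, 0, 0, 0, -1]
    - [-5, -30, 0, 0, 0, 0, -1]
    - [-4.5, -27, 0, 0, 0, 0, -1]
    - [-3, -16, 0, 0, 0, 0, -1]
    - [-1, -6, 0, 0, 0, 0, -1]

```text
time_s: 20.67
position: [534.0, 262.6, 217.1]
ee_rot: [-3.14, 0.001, -0.203]
ft_force: [-0.4, 0.1, -0.5]
width: 87.9
gripper_force: 0.0
```

Emit:
send_rows:
  motion:
    - [0, 0, 0, 0, 0, 0, -1]
    - [0, 0, 0, 0, 0, 0, -1]
    - [0, 0, 0, 0, 0, 0, -1]

```text
time_s: 20.92
position: [536.1, 256.6, 217.2]
ee_rot: [3.14, -0.0, -0.212]
ft_force: [-0.1, -0.8, -0.3]
width: 87.9
gripper_force: 0.0
```

```bash
python3 - <<'E'
from h import *
a,_=cams.camera('side');save('s5.png',cv2.resize(a[110:230,190:350],None,fx=5,fy=5,interpolation=cv2.INTER_CUBIC))
E
```

```text
(no output)
```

View pics/s5.png

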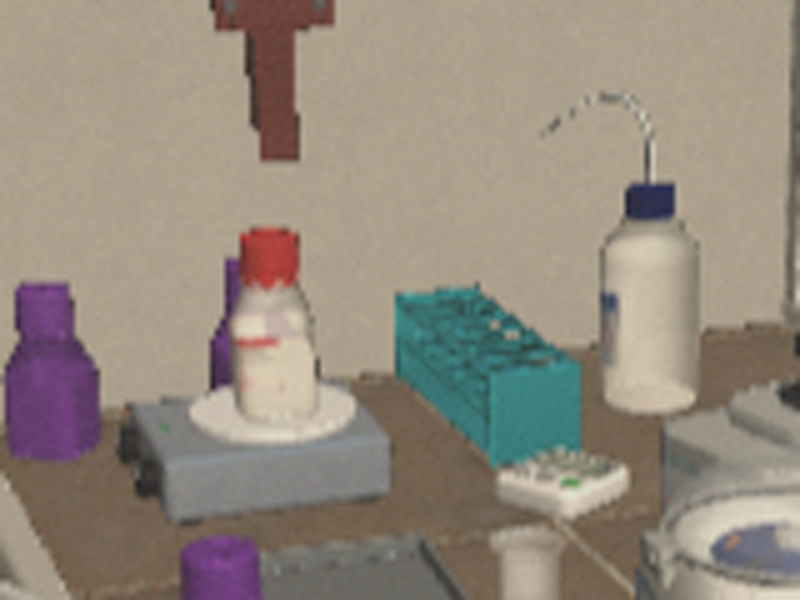

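The gripper hangs above the red-capped bottle at (270,330 in the crop), about 11 mm short in y. I'll correct that, descend and grip.

Emit:
send_rows:
  motion:
    - [-2.6, -6, 0, 0, 0, 0, -1]
    - [-2, -4.7, 0, 0, 0, 0, -1]
    - [0, 0, 0, 0, 0, 0, -1]
    - [0, 0, 0, 0, 0, 0, -1]
    - [0, 0, 0, 0, 0, 0, -1]

```text
time_s: 21.38
position: [533.8, 269.8, 217.4]
ee_rot: [3.141, -0.0, -0.21]
ft_force: [-0.7, -0.2, -0.2]
width: 88.1
gripper_force: 0.0
```

Emit:
send_rows:
  motion:
    - [0, 0, 5, 0, 0, 0, -1]
    - [0, 0, 10, 0, 0, 0, -1]
    - [0, 0, 10, 0, 0, 0, -1]
    - [0, 0, 5, 0, 0, 0, -1]
    - [0, 0, 0, 0, 0, 0, -1]

```text
time_s: 21.8
position: [532.7, 269.0, 185.1]
ee_rot: [3.139, 0.003, -0.21]
ft_force: [-0.9, -0.1, 0.4]
width: 87.8
gripper_force: 0.0
```

Emit:
send_rows:
  motion:
    - [0.5, 0.5, 12, 0, 0, 0, -1]
    - [0, 0, 25, 0, 0, 0, -1]
    - [0, 0, 25, 0, 0, 0, -1]
    - [0, 0, 18, 0, 0, 0, -1]
    - [0, 0, 10, 0, 0, 0, -1]

```text
time_s: 22.22
position: [533.0, 268.4, 94.6]
ee_rot: [3.139, 0.002, -0.21]
ft_force: [-0.6, 0.6, 0.4]
width: 87.7
gripper_force: 0.0
```

Emit:
send_rows:
  motion:
    - [0, 0, 0, 0, 0, 0, -1]
    - [0, 0, 0, 0, 0, 0, -0.3]
    - [0, 0, 0, 0, 0, 0, 0]
    - [0, 0, 0, 0, 0, 0, 0.2]
    - [0, 0, 0, 0, 0, 0, 0.4]
  squeeze: 18

```text
time_s: 22.63
position: [535.0, 269.6, 98.6]
ee_rot: [-3.14, -0.002, -0.21]
ft_force: [-0.0, 0.8, 0.3]
width: 64.8
gripper_force: 0.0
```

Emit:
send_rows:
  motion:
    - [0, 0, 0, 0, 0, 0, 1]
    - [0, 0, 0, 0, 0, 0, 1]
    - [0, 0, 0, 0, 0, 0, 1]
    - [0, 0, 0, 0, 0, 0, 1]
    - [0, 0, 0, 0, 0, 0, 1]

```text
time_s: 23.05
position: [534.8, 269.8, 98.0]
ee_rot: [-3.14, -0.001, -0.21]
ft_force: [0.9, 1.6, 3.4]
width: 49.1
gripper_force: 18.0
```

Emit:
send_rows:
  motion:
    - [0, 0, 0, 0, 0, 0, 1]
    - [0, 0, -5, 0, 0, 0, 1]
    - [0, 0, -15, 0, 0, 0, 1]
    - [0, 0, -20, 0, 0, 0, 1]
    - [0, 0, -15, 0, 0, 0, 1]
  squeeze: 22

```text
time_s: 23.47
position: [533.2, 268.2, 152.4]
ee_rot: [3.139, 0.002, -0.21]
ft_force: [0.3, 0.9, -1.7]
width: 49.3
gripper_force: 22.0
```

Emit:
send_rows:
  motion:
    - [0.5, 5, -3, 0, 0, 0, 1]
    - [1.2, 12, 0, 0, 0, 0, 1]
    - [2, 20, 0, 0, 0, 0, 1]
    - [2.6, 26, 0, 0, 0, 0, 1]
    - [2.6, 26, 0, 0, 0, 0, 1]

```text
time_s: 23.88
position: [522.5, 177.7, 153.5]
ee_rot: [3.139, 0.003, -0.21]
ft_force: [0.2, 0.4, -2.9]
width: 48.8
gripper_force: 22.0
```

Emit:
send_rows:
  motion:
    - [2.6, 26, 0, 0, 0, 0, 1]
    - [2.6, 26, 0, 0, 0, 0, 1]
    - [2.4, 24, 0, 0, 0, 0, 1]
    - [2, 20, 0, 0, 0, 0, 1]
    - [1.4, 14, 0, 0, 0, 0, 1]

```text
time_s: 24.3
position: [509.8, 66.0, 153.6]
ee_rot: [3.139, 0.003, -0.214]
ft_force: [-0.3, -0.5, -1.9]
width: 48.7
gripper_force: 22.0
```

Emit:
send_rows:
  motion:
    - [1, 8, 0, 0, 0, 0, 1]
    - [0.4, 3, 0, 0, 0, 0, 1]
    - [0, 0, 0, 0, 0, 0, 1]
    - [0, 0, 0, 0, 0, 0, 1]
    - [0, 0, 0, 0, 0, 0, 1]

```text
time_s: 24.72
position: [511.1, 60.5, 155.2]
ee_rot: [-3.141, 0.0, -0.209]
ft_force: [0.6, 0.7, -3.0]
width: 49.0
gripper_force: 22.0
```

Down to TCP about 52, so 103 mm.

Emit:
send_rows:
  motion:
    - [1, 0, 14, 0, 0, 0, 1]
    - [0, 0, 26, 0, 0, 0, 1]
    - [0, 0, 26, 0, 0, 0, 1]
    - [0, 0, 18, 0, 0, 0, 1]
    - [0, 0, 9, 0, 0, 0, 1]

```text
time_s: 25.13
position: [510.8, 60.0, 60.1]
ee_rot: [3.141, 0.003, -0.208]
ft_force: [-0.4, -0.2, -1.8]
width: 49.7
gripper_force: 22.0
```

Emit:
send_rows:
  motion:
    - [0, 0, 3, 0, 0, 0, 1]
    - [0, 0, 1, 0, 0, 0, 1]
    - [0, 0, 0, 0, 0, 0, 1]
    - [0, 0, 0, 0, 0, 0, 1]
    - [0, 0, 0, 0, 0, 0, 1]

```text
time_s: 25.55
position: [513.1, 59.4, 59.4]
ee_rot: [-3.141, -0.002, -0.21]
ft_force: [0.3, 0.1, -1.9]
width: 49.0
gripper_force: 22.0
```

Emit:
send_rows:
  motion:
    - [0, 0, 1, 0, 0, 0, 1]
    - [0, 0, 1, 0, 0, 0, 1]
    - [0, 0, 0, 0, 0, 0, 1]
    - [0, 0, 0, 0, 0, 0, 1]

```text
time_s: 25.88
position: [512.2, 59.1, 56.4]
ee_rot: [-3.142, -0.0, -0.21]
ft_force: [-0.4, 0.9, -3.0]
width: 48.8
gripper_force: 22.0
```

Emit:
send_rows:
  motion:
    - [0, 0, 1, 0, 0, 0, 1]
    - [0, 0, 1, 0, 0, 0, 1]
    - [0, 0, 1, 0, 0, 0, 1]
    - [0, 0, 0, 0, 0, 0, 1]
    - [0, 0, 0, 0, 0, 0, 1]

```text
time_s: 26.3
position: [512.1, 59.2, 53.2]
ee_rot: [3.141, 0.0, -0.21]
ft_force: [-0.8, 0.0, -2.6]
width: 48.9
gripper_force: 22.0
```

Emit:
send_rows:
  motion:
    - [0, 0, 0.5, 0, 0, 0, 1]
    - [0, 0, 0.5, 0, 0, 0, 1]
    - [0, 0, 0, 0, 0, 0, 1]
    - [0, 0, 0, 0, 0, 0, 1]

```text
time_s: 26.63
position: [512.2, 59.2, 52.3]
ee_rot: [3.142, 0.0, -0.21]
ft_force: [-0.3, 0.3, -2.9]
width: 48.9
gripper_force: 22.0
```

Emit:
send_rows:
  motion:
    - [0, 0, 0.5, 0, 0, 0, 1]
    - [0, 0, 0.5, 0, 0, 0, 1]
    - [0, 0, 0, 0, 0, 0, 1]
    - [0, 0, 0, 0, 0, 0, 1]

```text
time_s: 26.97
position: [512.6, 59.2, 52.0]
ee_rot: [-3.141, -0.001, -0.21]
ft_force: [-1.7, -0.5, 5.0]
width: 48.7
gripper_force: 22.0
```

Emit:
send_rows:
  motion:
    - [0, 0, 0, 0, 0, 0, 0]
    - [0, 0, 0, 0, 0, 0, -0.3]
    - [0, 0, 0, 0, 0, 0, -0.6]
    - [0, 0, 0, 0, 0, 0, -1]
    - [0, 0, 0, 0, 0, 0, -1]

```text
time_s: 27.38
position: [512.2, 59.2, 51.3]
ee_rot: [-3.142, -0.0, -0.21]
ft_force: [0.4, 0.1, 0.5]
width: 72.2
gripper_force: 0.0
```

Emit:
send_rows:
  motion:
    - [0, 0, 0, 0, 0, 0, -1]
    - [0, 0, -10, 0, 0, 0, -1]
    - [0, 0, -25, 0, 0, 0, -1]
    - [0, 0, -30, 0, 0, 0, -1]
    - [0, 0, -30, 0, 0, 0, -1]

```text
time_s: 27.8
position: [511.6, 59.1, 147.7]
ee_rot: [3.141, 0.001, -0.21]
ft_force: [0.4, 0.6, 0.6]
width: 87.9
gripper_force: 0.0
```

Emit:
send_rows:
  motion:
    - [0, 0, -22, 0, 0, 0, -1]
    - [0, 0, -10, 0, 0, 0, -1]
    - [0, 0, 0, 0, 0, 0, -1]

```text
time_s: 28.05
position: [513.8, 59.5, 181.1]
ee_rot: [-3.14, -0.005, -0.21]
ft_force: [0.3, 0.9, -1.4]
width: 87.9
gripper_force: 0.0
```

```bash
python3 - <<'E'
from h import *
s=r.state();print(s['position'],s['ee_rot'])
a,_=cams.camera('side');save('s6.png',cv2.resize(a[130:280,180:380],None,fx=4,fy=4,interpolation=cv2.INTER_CUBIC))
E
```

```text
[513.76534141  59.46652375 181.05726853] [-3.13970207 -0.00471084 -0.21038466]
```

View pics/s6.png

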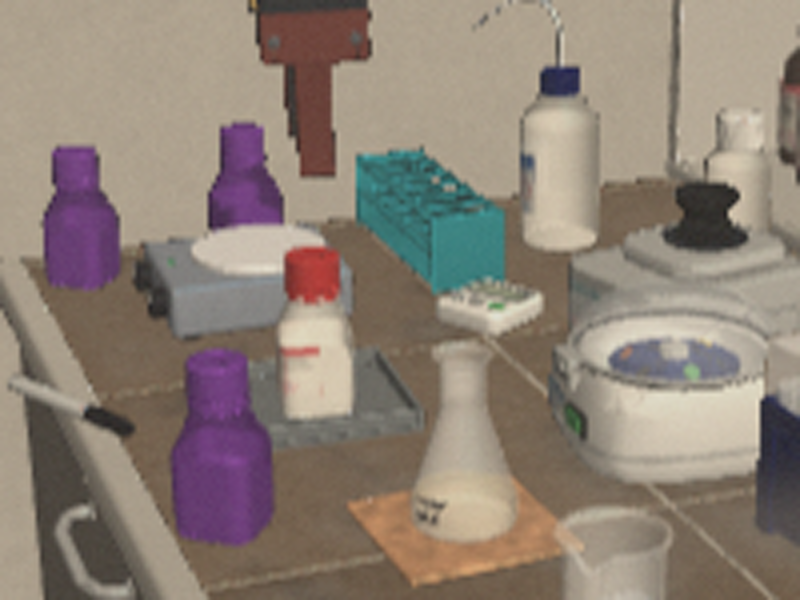

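Bottle upright in the tray at (315,345 in the crop). Now the flask.

Emit:
send_rows:
  motion:
    - [2, 6, 0, 0, 0, 0, -1]
    - [5, 14, 0, 0, 0, 0, -1]
    - [9, 26, 0, 0, 0, 0, -1]
    - [10, 28, 0, 0, 0, 0, -1]
    - [10, 28, 0, 0, 0, 0, -1]

```text
time_s: 28.52
position: [524.8, -49.5, 176.3]
ee_rot: [3.141, 0.004, -0.209]
ft_force: [-0.1, 0.1, -0.1]
width: 87.9
gripper_force: 0.0
```

Emit:
send_rows:
  motion:
    - [10, 28, 0, 0, 0, 0, -1]
    - [9, 25, 0, 0, 0, 0, -1]
    - [7, 19, 0, 0, 0, 0, -1]
    - [5, 14, 0, 0, 0, 0, -1]
    - [3.4, 8.9, 0, 0, 0, 0, -1]

```text
time_s: 28.93
position: [538.5, -150.7, 176.2]
ee_rot: [3.141, 0.004, -0.213]
ft_force: [-0.3, 0.9, -0.0]
width: 88.1
gripper_force: 0.0
```

Emit:
send_rows:
  motion:
    - [0, 0, 0, 0, 0, 0, -1]
    - [0, 0, 0, 0, 0, 0, -1]
    - [0, 0, 0, 0, 0, 0, -1]
    - [0, 0, 0, 0, 0, 0, -1]

```text
time_s: 29.27
position: [539.9, -146.6, 178.1]
ee_rot: [-3.141, 0.001, -0.208]
ft_force: [-0.3, 1.3, -0.2]
width: 87.8
gripper_force: 0.0
```

Emit:
send_rows:
  motion:
    - [0.5, 1, 14, 0, 0, 0, -1]
    - [0, 0, 27, 0, 0, 0, -1]
    - [0, 0, 27, 0, 0, 0, -1]
    - [0, 0, 22, 0, 0, 0, -1]
    - [0, 0, 11, 0, 0, 0, -1]

```text
time_s: 29.68
position: [538.7, -147.6, 74.9]
ee_rot: [-3.141, 0.004, -0.208]
ft_force: [-0.3, 0.2, 0.1]
width: 87.8
gripper_force: 0.0
```

Emit:
send_rows:
  motion:
    - [0, 0, 4, 0, 0, 0, -1]
    - [0, 0, 0, 0, 0, 0, -0.3]
    - [0, 0, 0, 0, 0, 0, 0.1]
    - [0, 0, 0, 0, 0, 0, 0.2]
    - [0, 0, 0, 0, 0, 0, 0.4]
  squeeze: 15

```text
time_s: 30.1
position: [541.2, -149.3, 74.7]
ee_rot: [-3.142, -0.002, -0.21]
ft_force: [-0.1, -0.4, -0.6]
width: 64.8
gripper_force: 0.0
```

Emit:
send_rows:
  motion:
    - [0, 0, 0, 0, 0, 0, 0.6]
    - [0, 0, 0, 0, 0, 0, 1]
    - [0, 0, 0, 0, 0, 0, 1]
    - [0, 0, 0, 0, 0, 0, 1]
    - [0, 0, 0, 0, 0, 0, 1]

```text
time_s: 30.52
position: [540.2, -149.2, 73.4]
ee_rot: [-3.142, -0.0, -0.21]
ft_force: [0.7, 0.7, 1.0]
width: 31.0
gripper_force: 0.3
```

Emit:
send_rows:
  motion:
    - [0, 0, 0, 0, 0, 0, 1]
    - [0, 0, 0, 0, 0, 0, 1]

```text
time_s: 30.68
position: [540.3, -149.2, 73.4]
ee_rot: [-3.142, -0.0, -0.21]
ft_force: [0.8, -0.4, -0.2]
width: 30.8
gripper_force: 15.0
```

Emit:
send_rows:
  motion:
    - [0, 0, -5, 0, 0, 0, 1]
    - [0, 0, -14, 0, 0, 0, 1]
    - [0, 0, -22, 0, 0, 0, 1]
    - [0, 0, -26, 0, 0, 0, 1]
    - [0, 0, -26, 0, 0, 0, 1]

```text
time_s: 31.1
position: [539.6, -149.1, 167.2]
ee_rot: [3.142, 0.001, -0.21]
ft_force: [0.1, -0.2, -0.9]
width: 30.9
gripper_force: 15.0
```

Emit:
send_rows:
  motion:
    - [0, 0, -22, 0, 0, 0, 1]
    - [0, 0, -16, 0, 0, 0, 1]
    - [0, 0, -8, 0, 0, 0, 1]
    - [0, 0, -3, 0, 0, 0, 1]
    - [0, 0, 0, 0, 0, 0, 1]

```text
time_s: 31.52
position: [540.2, -149.1, 215.5]
ee_rot: [3.142, -0.0, -0.21]
ft_force: [0.6, -0.3, -1.4]
width: 30.7
gripper_force: 15.0
```

Emit:
send_rows:
  motion:
    - [-1.4, -6, 0, 0, 0, 0, 1]
    - [-3.3, -14, 0, 0, 0, 0, 1]
    - [-5.2, -22, 0, 0, 0, 0, 1]
    - [-6.6, -28, 0, 0, 0, 0, 1]
    - [-6.6, -28, 0, 0, 0, 0, 1]

```text
time_s: 31.93
position: [537.0, -47.4, 213.8]
ee_rot: [3.141, 0.003, -0.211]
ft_force: [0.2, 0.7, -1.4]
width: 30.8
gripper_force: 15.0
```

Emit:
send_rows:
  motion:
    - [-6.6, -28, 0, 0, 0, 0, 1]
    - [-6.6, -28, 0, 0, 0, 0, 1]
    - [-6.6, -28, 0, 0, 0, 0, 1]
    - [-6.6, -28, 0, 0, 0, 0, 1]
    - [-6.6, -28, 0, 0, 0, 0, 1]

```text
time_s: 32.35
position: [533.8, 97.0, 213.9]
ee_rot: [3.141, 0.002, -0.21]
ft_force: [0.2, -0.3, -0.8]
width: 31.0
gripper_force: 15.0
```

Emit:
send_rows:
  motion:
    - [-6.6, -28, 0, 0, 0, 0, 1]
    - [-6.6, -28, 0, 0, 0, 0, 1]
    - [-6.6, -28, 0, 0, 0, 0, 1]
    - [-5.9, -25, 0, 0, 0, 0, 1]
    - [-4.7, -20, 0, 0, 0, 0, 1]

```text
time_s: 32.77
position: [530.6, 230.5, 213.8]
ee_rot: [3.141, 0.003, -0.208]
ft_force: [0.7, 0.2, -0.2]
width: 30.9
gripper_force: 15.0
```

Emit:
send_rows:
  motion:
    - [-3.5, -15, 0, 0, 0, 0, 1]
    - [-2.6, -11, 0, 0, 0, 0, 1]
    - [-1.7, -7, 0, 0, 0, 0, 1]
    - [-1.3, -5.6, 0, 0, 0, 0, 1]
    - [0, 0, 0, 0, 0, 0, 1]

```text
time_s: 33.18
position: [531.0, 268.1, 214.9]
ee_rot: [3.141, 0.001, -0.209]
ft_force: [-0.2, -0.1, -0.3]
width: 30.8
gripper_force: 15.0
```

Emit:
send_rows:
  motion:
    - [0, 0, 0, 0, 0, 0, 1]
    - [0, 0, 0, 0, 0, 0, 1]
    - [0, 0, 0, 0, 0, 0, 1]

```text
time_s: 33.43
position: [531.7, 266.3, 215.4]
ee_rot: [3.141, -0.0, -0.212]
ft_force: [0.1, -0.4, -0.7]
width: 30.9
gripper_force: 15.0
```

Descend to about 118.4, which is 97 mm.

Emit:
send_rows:
  motion:
    - [-0.9, -1, 12, 0, 0, 0, 1]
    - [0, 0, 25, 0, 0, 0, 1]
    - [0, 0, 25, 0, 0, 0, 1]
    - [0, 0, 17, 0, 0, 0, 1]
    - [0, 0, 8, 0, 0, 0, 1]

```text
time_s: 33.85
position: [529.1, 267.2, 125.0]
ee_rot: [3.138, 0.003, -0.211]
ft_force: [-0.3, -0.6, -0.3]
width: 30.7
gripper_force: 15.0
```

Emit:
send_rows:
  motion:
    - [0, 0, 3, 0, 0, 0, 1]
    - [0, 0, 1, 0, 0, 0, 1]
    - [0, 0, 0, 0, 0, 0, 1]
    - [0, 0, 0, 0, 0, 0, 1]
    - [0, 0, 0, 0, 0, 0, 1]

```text
time_s: 34.27
position: [531.4, 269.0, 125.5]
ee_rot: [-3.14, -0.002, -0.21]
ft_force: [-0.3, -0.3, -1.1]
width: 30.8
gripper_force: 15.0
```

Emit:
send_rows:
  motion:
    - [0, 0, 1, 0, 0, 0, 1]
    - [0, 0, 1, 0, 0, 0, 1]
    - [0, 0, 0, 0, 0, 0, 1]
    - [0, 0, 0, 0, 0, 0, 1]

```text
time_s: 34.6
position: [530.7, 268.6, 122.4]
ee_rot: [3.142, -0.0, -0.21]
ft_force: [0.2, 0.0, -0.5]
width: 30.7
gripper_force: 15.0
```

Emit:
send_rows:
  motion:
    - [0, 1, 1, 0, 0, 0, 1]
    - [0, 0, 1, 0, 0, 0, 1]
    - [0, 0, 0.5, 0, 0, 0, 1]
    - [0, 0, 0, 0, 0, 0, 1]
    - [0, 0, 0, 0, 0, 0, 1]

```text
time_s: 35.02
position: [530.5, 267.6, 119.8]
ee_rot: [3.142, 0.0, -0.21]
ft_force: [-0.6, -0.6, -0.7]
width: 31.0
gripper_force: 15.0
```

Emit:
send_rows:
  motion:
    - [0, 0, 0.5, 0, 0, 0, 1]
    - [0, 0, 0.5, 0, 0, 0, 1]
    - [0, 0, 0, 0, 0, 0, 1]
    - [0, 0, 0, 0, 0, 0, 1]

```text
time_s: 35.35
position: [530.5, 267.6, 118.8]
ee_rot: [3.142, -0.0, -0.21]
ft_force: [-0.9, -0.4, -0.3]
width: 31.0
gripper_force: 15.0
```

Emit:
send_rows:
  motion:
    - [0, 0, 0.5, 0, 0, 0, 1]
    - [0, 0, 0, 0, 0, 0, 1]
    - [0, 0, 0, 0, 0, 0, 1]

```text
time_s: 35.6
position: [530.6, 267.7, 118.4]
ee_rot: [-3.141, -0.0, -0.21]
ft_force: [-1.0, 0.1, -0.9]
width: 31.2
gripper_force: 15.0
```

Emit:
send_rows:
  motion:
    - [0, 0, 0.4, 0, 0, 0, 1]
    - [0, 0, 0, 0, 0, 0, 1]
    - [0, 0, 0, 0, 0, 0, 1]

```text
time_s: 35.85
position: [530.6, 267.8, 118.3]
ee_rot: [-3.141, -0.0, -0.21]
ft_force: [-0.6, 0.3, 4.5]
width: 31.1
gripper_force: 15.0
```

Contact. Release, retreat upward, then back away clear of the top view and check.

Emit:
send_rows:
  motion:
    - [0, 0, 0, 0, 0, 0, 0.3]
    - [0, 0, 0, 0, 0, 0, 0]
    - [0, 0, 0, 0, 0, 0, -0.3]
    - [0, 0, 0, 0, 0, 0, -0.6]
    - [0, 0, 0, 0, 0, 0, -1]

```text
time_s: 36.27
position: [530.4, 267.5, 117.7]
ee_rot: [3.141, 0.0, -0.21]
ft_force: [-1.2, 0.6, 1.2]
width: 53.9
gripper_force: 0.0
```

Emit:
send_rows:
  motion:
    - [0, 0, 0, 0, 0, 0, -1]
    - [0, 0, 0, 0, 0, 0, -1]
    - [0, 0, -10, 0, 0, 0, -1]
    - [0, 0, -25, 0, 0, 0, -1]
    - [0, 0, -30, 0, 0, 0, -1]

```text
time_s: 36.68
position: [529.3, 266.9, 182.6]
ee_rot: [3.139, 0.003, -0.21]
ft_force: [0.5, -0.6, -0.2]
width: 86.2
gripper_force: 0.0
```

Emit:
send_rows:
  motion:
    - [0, 0, -25, 0, 0, 0, -1]
    - [0, 0, -15, 0, 0, 0, -1]
    - [6, 28, 0, 0, 0, 0, -1]
    - [6, 28, 0, 0, 0, 0, -1]
    - [6, 28, 0, 0, 0, 0, -1]

```text
time_s: 37.1
position: [530.6, 181.3, 224.2]
ee_rot: [-3.141, -0.001, -0.209]
ft_force: [1.4, -0.4, -0.2]
width: 87.8
gripper_force: 0.0
```

Emit:
send_rows:
  motion:
    - [6, 28, 0, 0, 0, 0, -1]
    - [6, 28, 0, 0, 0, 0, -1]
    - [6, 28, 0, 0, 0, 0, -1]
    - [6, 28, 0, 0, 0, 0, -1]
    - [6, 28, 0, 0, 0, 0, -1]

```text
time_s: 37.52
position: [530.6, 37.3, 223.9]
ee_rot: [-3.141, -0.001, -0.21]
ft_force: [-0.3, -0.7, -0.6]
width: 87.4
gripper_force: 0.0
```

Emit:
send_rows:
  motion:
    - [6, 28, 0, 0, 0, 0, -1]
    - [6, 28, 0, 0, 0, 0, -1]
    - [4, 18, 0, 0, 0, 0, -1]
    - [2, 8, 0, 0, 0, 0, -1]
    - [0, 0, 0, 0, 0, 0, -1]

```text
time_s: 37.93
position: [531.3, -47.4, 223.5]
ee_rot: [3.141, -0.001, -0.214]
ft_force: [-0.3, -0.2, -1.4]
width: 87.5
gripper_force: 0.0
```

```bash
python3 - <<'E'
from meas import *
s=r.state();print(s['position'])
a,_=cams.camera('side');save('s7.png',a)
p,d=cams.camera('top');save('t7.png',p);X=cloud('top',d);z=X[...,2]
def box(n,x0,x1,y0,y1,z0,z1):
    P=X[(X[...,0]>x0)&(X[...,0]<x1)&(X[...,1]>y0)&(X[...,1]<y1)&(z>z0)&(z<z1)];print(n,len(P),rect(P) if len(P) else'')
box('flask top',480,580,220,320,150,170)
box('cap',460,560,10,110,100,118)
box('beaker',470,570,-440,-340,110,130)
E
```

```text
[531.25408717 -47.4417098  223.54975105]
flask top 109 (array([530.4, 265.2]), array([33.8, 35.4]), 88.3)
cap 184 (array([512.,  58.]), array([34.2, 34.2]), 89.0)
beaker 188 (array([ 522.2, -392.7]), array([53.1, 58.9]), 0.1)
```

View pics/s7.png

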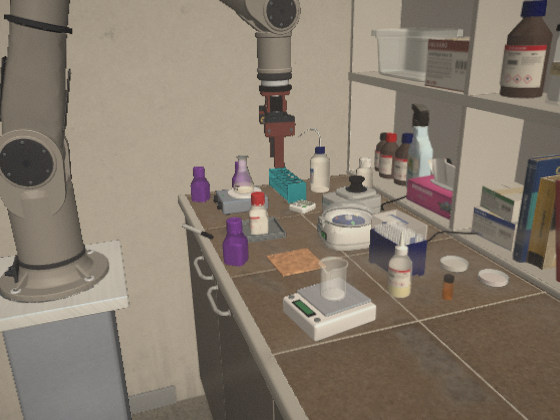

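View pics/t7.png

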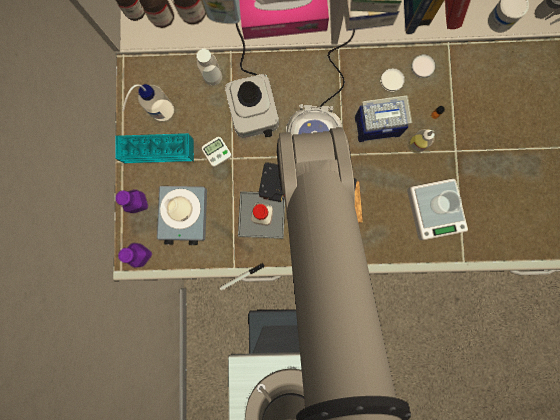

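All three stand upright on their stations: the flask on the stirrer plate (181,208), the bottle in the tray (262,213) and the beaker on the pan (444,205). Each is within about 3 mm of centre, and the bystanders haven't moved. I'll hand it in.

```bash
python3 -c "
from cell import ticket
print(ticket.finish_job())"
```

```text
the job is handed in; nothing more can be done
None
```

The job is handed in: the beaker stands upright on the balance pan, the flask on the stirrer's plate and the reagent bottle in the spill tray, each within about 3 mm of centre, with the bystanders unmoved and about 38 s of the 118 s used.

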